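Carry the open-ended pastry tray with its rolling pin up onto the counter shelf

ROBOT

A 6-joint arm with a two-finger parallel gripper is mounted at the origin on the work surface. World frame = base frame: x ahead of the robot, y to its left, z up, the work surface at z = 0. Lengths are in mm, angles in rad, forces in N, time in s.
With the tool pointing down it reaches from about 350 to 775 mm from the base axis. Payload 7.3 kg.
Tool frame: the origin (TCP) lies midway between the tips of the shut fingers; the grasp point (between the pads) lies 19 mm behind it; z points along the fingers, y is the line along which they close (so a half turn about z gives the same grasp; the last joint's range is limited). The gripper opens to 92 mm and grips with 3 to 60 N. Pads are 19 mm wide; open, the fingers measure 130 mm over their backs; the gripper's body (75 mm by 190 mm) begins 47 mm behind the grasp point.
Start: joints at [-0.146, 0.342, 1.524, -0, 1.275, -0.146], TCP at [525.022, 0.019, 189.541] pointing down, gripper open.
Joint ranges: [-2.53, 2.53], [-0.77, 2.02], [0.04, 2.7], [-1, 4.14], [0.28, 2.66], [-3.11, 3.11]. Speed limits (rad/s): [2.57, 2.57, 3.14, 3.14, 3.14, 3.14].

INTERFACE

Orientations are given as [roll, pitch, yaw] about the fixed x, y, z axes, in that order (R = Rz(yaw) Ry(pitch) Rx(roll)).
In Python, from plant import bot gives the robot as it stands.
- The arm moves only by the tool servo_tool, never from a script. Its argument "deltas" is a list of rows, each a list of 2 entries, a list of its own where there are three numbers: the shift along the tool's x, y, z in m, then the turn, a rotation vector about the tool's x, y, z in degrees. A call has 1 to 20 rows; each row shifts and turns the commanded pose from where the row before left it, along the tool's axes as they then stand; what a row does not reach is not made up. A row lasts 1/8 s, in which the tool goes at most 62.5 mm and 10.7 degrees, less where a joint would pass 70% of its speed; a pose out of reach is approached as far as the arm can. A call with a gripper value outside its range is refused whole. "fingers" is the opening, from 0 (shut) to 1 (fully open), set as the call begins (left out, the last holds). The fingers move at their own pace and stop on an object; the grip force is fixed at half the most. Time passes only in rows, so rows that do not move let the fingers close. It gives the time, the measured TCP pose, the force, the opening and the grip force at its end, in the units of the state.
- bot.get_obs(): the state, without advancing time (a new reading comes with each control period).
- bot.capture(name): name is "scene" or "side" or "wrist"; returns the picture (384x512x3 uint8, red, green, blue); there is no depth.
- bot.camera_model(name): a dict with "mtx" (3x3 intrinsics, pixels), "xyz" and "rotation" of the camera in the world. Camera axes: x right, y down, z forward; pixel columns grow to the right and rows downward; lengths in mm; the calibration is good to about 2 mm. A picture is of the moment at which its call begins: read the wrist's pose just before it. camera_model takes no time and is no camera call; for the wrist camera it gives the pose at the moment of the call.
- bot.close_job(): hands the job in; it is judged then, once.
The state is a dict: "time": time; "joint_positions": joint angles; "dq": joint speeds; "tau": joint torques, N m; "tool_pos": TCP position; "tcp_rot": TCP orientation; "contact_force": force on the tool from outside, world axes, zero at the start; "moment": the same for the moment, N m; "grip_width": finger opening in mm; "finger_force": force on a finger pad.
Only numpy, scipy, OpenCV 4.12 (cv2) and the standard library are available. Lean on these libraries where they do the work, as an engineer would, in place of code of your own. Each camera call takes 0.05 s, during which the arm holds its last target. There are 200 camera calls.

TASK

Lift the wooden pastry tray by its springy overhead handle, bring the rolling pin that lies loose on it to the middle, right under the handle, by tilting the tray gently, and keep it settled there for at least five seconds while the tray is in the air. Then set the tray down gently, square and centred on the low counter shelf, with the pin still lying in the middle, and let go. The tray is open at both ends, so never let the pin roll off; do not touch the pin with the gripper, and leave the bottle, the mug and the pepper mill where they stand.

Things in the scene. Friction and masses are not known exactly. Their poses are not given: they have to be found in the camera images.
- tray: Plywood tray, 264 (its x) by 320 mm (its y), about 0.55 kg with its handle, loose on the counter left or right of the robot. Origin: centre of the underside, z up. Flat floor, top face 8 mm up. Side rails 12 mm thick, 44 mm high, along x = -132 and +132 mm (240 mm apart inside); the ends y = -160 and +160 mm are open, with no lip. At mid-side, springy steel straps rise to the handle bar.
- tray_grip (a point): Middle of the wooden handle bar, 150 mm straight above the tray's origin at rest. The bar runs 257 mm along tray x between two steel straps, 22 mm wide; flat sided, 16 mm thick (tray y), 24 mm high (138 to 162 mm above the underside). Grip it from above, fingers closing along tray y; with the bar held, the tray follows its tilt.
- handle (a joint): Bend (rad) of the two spring-steel handle straps, 0 when unloaded: the handle leans about tray x against the tray, as if hinged 20 mm above the underside with 5.5 N m/rad, well damped. So, in the air with the bar held level, the tray dips towards the pin by about 0.57 rad per metre of pin offset from the middle, and the pin runs away.
- pin: Baker's wooden rolling pin lying along tray x, at rest, 45 to 75 mm off the tray middle in tray y. Barrel 170 long, 80 mm diameter, turning on its axle; 224 mm over all, 0.32 kg. Origin: mid-axis, 40 mm above the floor; x along the pin. Rolls along tray y (resistance about 0.01 of its weight): tray tilted by a about x, it gains 0.7 g a downhill; tray accelerated along y, it lags by 0.7 of that.
- riser: Counter shelf, fixed, left or right of the robot, where the tray is not: bamboo top 300 (its x) by 370 mm (its y) on four black legs, top face 90 mm above the counter. Origin: on the counter under its centre; z up, x and y along its edges. The tray goes on top, centred, tray y along riser y (either way round).
- riser_top (a point): Centre of the shelf's top face, 90 mm above the counter.
- oil: Green glass oil bottle, 64 mm diameter, 220 mm tall, at the far edge of the counter; origin under its centre. Leave alone.
- mug: White mug, 84 mm diameter, 95 mm tall, at the far edge; origin under its centre. Leave alone.
- mill: Dark wooden pepper mill, 56 mm diameter, 170 mm tall, at the far edge; origin under its centre. Leave alone.
There are look-alikes about, which are no part of the job. Leave any red or yellow look-alike of the pin alone.

How it is judged (in metres and radians):
On the way:
1. with the tray lifted off the counter and not resting on the shelf, the pin is kept within 40 mm of the tray's middle for five seconds (height (world z) of tray above 0.03 m and contact force between tray and riser below 0.2 N and z of pin in the frame of tray above 0.035 m and y of pin in the frame of tray between -0.04 and 0.04 m), for 5 s.
At the end, for the whole second after the job is handed in: The tray stands level on the shelf, its centre within 30 mm of the shelf's centre along and across, its sides within 0.12 rad of the shelf's, released and still; the rolling pin lies on it, still (under 20 mm/s), within 50 mm of the tray's middle (x of tray in the frame of riser_top between -0.03 and 0.03 m and y of tray in the frame of riser_top between -0.03 and 0.03 m and z of tray in the frame of riser_top between -0.005 and 0.005 m and angle between the y axis of tray and the y axis of riser, either way round below 0.12 rad and angle between tray's own z axis and vertical below 0.04 rad and linear speed of tray below 0.01 m/s and y of pin in the frame of tray between -0.05 and 0.05 m and z of pin in the frame of tray above 0.035 m and linear speed of pin below 0.02 m/s); the robot touches nothing.
It fails at once if the pin comes off the tray or onto its very edge (axis more than 150 mm from the middle) (y of pin in the frame of tray above 0.15 m or y of pin in the frame of tray below -0.15 m or z of pin in the frame of tray below 0.03 m).
It fails at once if the tray is tipped by more than 0.3 rad (angle between tray's own z axis and vertical above 0.3 rad).
It fails at once if the gripper or arm touches the pin (contact force between any of the fingers, the arm and pin above 0.3 N).
It fails at once if the tray is dropped or jerked (faster than 0.5 m/s) or slammed onto the shelf (over 60 N) (linear speed of tray above 0.5 m/s or contact force between tray and riser above 60 N).
It fails at once if the bottle, the mug or the mill is shifted by more than 15 mm (distance of any of oil, mug, mill from where it was at the start of the episode above 0.015 m).
It also fails if it takes over 72 s, if anything falls off the work surface, if the arm or the gripper's body presses on something with over 40 N, if the wrist force passes 120 N, or if a joint passes its speed limit or range.

## Working session

There is one attempt and no reset: what is moved stays moved. The work goes in short steps, Python scripts to look and compute and a tool call to move; the robot and the scene stay as the last step left them, time stands still between calls to the robot, and variables do not carry over. Pictures are saved under pics/ and viewed, at most 10 in all, crops included, and the job is handed in when it is done.

Besides the shell and the picture viewer there is one more tool, called after "Call:" in YAML: its name, and indented under it one key for each argument. servo_tool: Moves the arm, as the interface text tells. Its arguments: {"type":"object","properties":{"deltas":{"type":"array"},"fingers":{"type":"number"}},"required":["deltas"]}

```bash
mkdir -p pics; ls; python3 - <<'E'
from plant import bot
import cv2,numpy as np
a=bot.capture("scene");b=bot.capture("side")
for n,i in(("scene",a),("side",b)):
    cv2.imwrite(f"pics/{n}0.png",i[:,:,::-1])
    print(n,bot.camera_model(n))
print(bot.get_obs())
E
```

```text
pics
scene {'mtx': array([[458.65478467,   0.        , 250.36464463],
       [  0.        , 458.65478467, 194.00681598],
       [  0.        ,   0.        ,   1.        ]]), 'xyz': array([1197.21184489, -610.72715705,  841.59274816]), 'rotation': array([-2.22244322, -0.01434272,  0.87434837])}
side {'mtx': array([[401.63375609,   0.        , 243.75401   ],
       [  0.        , 401.63375609, 188.97933807],
       [  0.        ,   0.        ,   1.        ]]), 'xyz': array([ -58.11473853, -969.51611907,  849.14134329]), 'rotation': array([-2.14278761, -0.02441665, -0.47272448])}
{'time': 0.1, 'joint_positions': array([-1.45991282e-01,  3.42601624e-01,  1.52492797e+00, -1.44883932e-05,
        1.27540149e+00, -1.45987968e-01]), 'dq': array([ 0.0013944 , -0.00061633, -0.00365802, -0.00010105,  0.00020257,
       -0.00115632]), 'tau': array([ 1.49919495e-03, -4.32001984e+01, -2.44694173e+01,  7.19219679e-02,
        5.25739230e-02, -9.79429342e-05]), 'tool_pos': array([5.24582900e+02, 8.31872850e-02, 1.88938924e+02]), 'tcp_rot': array([-3.14026644e+00, -1.80994311e-04,  1.57079712e+00]), 'contact_force': array([-0.59678192, -0.03527357, -0.49432006]), 'moment': array([ 0.04280295,  0.00684276, -0.02855074]), 'finger_force': 0.0, 'grip_width': 92.29744601241153}
```

View pics/scene0.png

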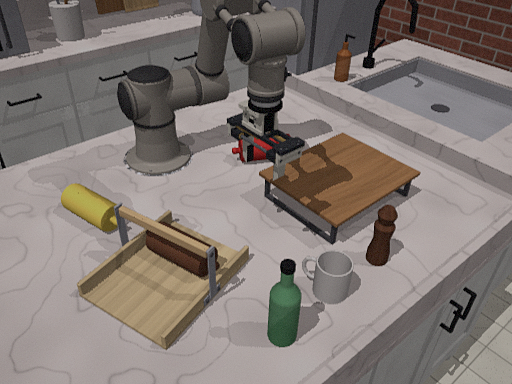

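View pics/side0.png

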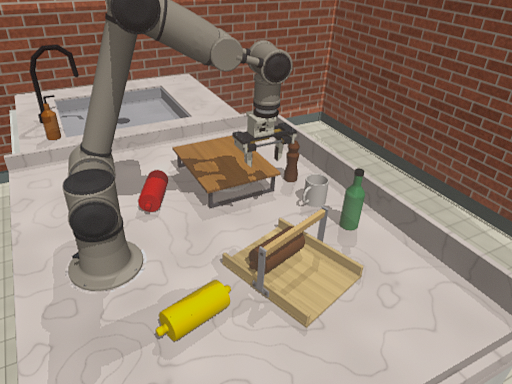

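The scene view shows the tray at lower left, with bar ends at about (118,208) and (215,253), and the brown pin lying on the robot side of the bar. The riser is at upper right, with corners near (261,175), (346,136), (419,174) and (334,217). The side view agrees: bar from (262,253) to (326,215), riser corners (173,152), (230,135), (279,170) and (210,190).

```bash
cat > h.py <<'E'
import cv2,numpy as np
from scipy.spatial.transform import Rotation as Ro
def cam(m):
    return m["mtx"],np.array(m["xyz"]),Ro.from_euler('xyz',m["rotation"]).as_matrix()
def ray(m,px):
    K,c,R=cam(m);px=np.atleast_2d(np.asarray(px,float))
    d=np.c_[px,np.ones(len(px))]@np.linalg.inv(K).T@R.T
    return c,d/np.linalg.norm(d,axis=1)[:,None]
def plane(m,px,z):
    c,d=ray(m,px);return c+d*((z-c[2])/d[:,2])[:,None]
def tri(m1,p1,m2,p2):
    c1,d1=ray(m1,p1);c2,d2=ray(m2,p2);out=[]
    for a,b in zip(d1,d2):
        s=np.linalg.lstsq(np.c_[a,-b],c2-c1,rcond=None)[0]
        out.append([*(c1+s[0]*a+c2+s[1]*b)/2,np.linalg.norm(c1+s[0]*a-c2-s[1]*b)])
    return np.array(out)
def proj(m,P):
    K,c,R=cam(m);q=(np.atleast_2d(P)-c)@R@K.T;return q[:,:2]/q[:,2:]
E
python3 - <<'E'
from plant import bot
from h import *
np.set_printoptions(suppress=True,precision=1)
S=bot.camera_model("scene");D=bot.camera_model("side")
print("riser scene",plane(S,[(261,175),(346,136),(419,174),(334,217)],90))
print("riser side",plane(D,[(173,152),(230,135),(279,170),(210,190)],90))
print("bar tri",tri(S,[(119,207),(215,251)],D,[(262,251),(326,214)]))
print("bar scene z162",plane(S,[(119,207),(215,251)],162))
a=cv2.imread("pics/scene0.png");b=cv2.imread("pics/side0.png")
for n,i,m in(("scene",a,S),("side",b,D)):
    h=cv2.cvtColor(i,cv2.COLOR_BGR2HSV)
    print(n,"riser hsv",h[165,355] if n=="scene" else h[155,220],"pin",h[250,180] if n=="scene" else h[253,275],"tray",h[290,150] if n=="scene" else h[280,310])
E
```

```text
riser scene [[398.5 110.8  90. ]
 [404.6 472.4  90. ]
 [680.9 471.   90. ]
 [655.8 133.7  90. ]]
riser side [[361.7 438.3  90. ]
 [640.5 488.9  90. ]
 [677.  134.1  90. ]
 [386.3 115.7  90. ]]
bar tri [[ 356.4 -299.9  154.6    0.4]
 [ 617.8 -217.   145.9   18.6]]
bar scene z162 [[ 365.6 -303.4  162. ]
 [ 624.7 -215.9  162. ]]
scene riser hsv [ 14 133 134] pin [  1 105  51] tray [ 18  83 160]
side riser hsv [ 16 150 170] pin [ 15 104  86] tray [ 21 100 186]
```

Call:
servo_tool:
  deltas:
    - [[0, 0, -0.04], [0, 0, 0]]
    - [[0, 0, -0.05], [0, 0, 0]]
    - [[-0.03, -0.005, -0.04], [0, 0, 0]]
    - [[-0.045, -0.005, -0.03], [0, 0, 0]]
    - [[-0.045, -0.005, 0], [0, 0, 0]]
    - [[-0.045, -0.01, 0], [0, 0, 0]]
    - [[-0.045, -0.01, 0], [0, 0, 0]]
    - [[-0.045, 0, 0], [0, 0, 0]]
    - [[0, 0, 0], [0, 0, 9]]
    - [[0, 0, 0], [0, 0, 9]]
    - [[0, 0, 0], [0, 0, 9]]
    - [[0, 0, 0], [0, 0, 9]]
    - [[0, 0, 0], [0, 0, 9]]
    - [[0, 0, 0], [0, 0, 9]]
    - [[0, 0, 0], [0, 0, 9]]
    - [[0, 0, 0], [0, 0, 9]]
    - [[0, 0, 0], [0, 0, 0]]

```text
time: 2.22
tool_pos: [489.9, -254.9, 349.1]
tcp_rot: [-3.141, 0.0, 0.316]
contact_force: [-0.4, 0.8, 0.1]
grip_width: 91.6
finger_force: 0.0
```

```bash
python3 - <<'E'
from plant import bot
from h import *
np.set_printoptions(suppress=True,precision=3)
o=bot.get_obs();m=bot.camera_model("wrist");a=bot.capture("wrist");b=bot.capture("scene");c=bot.capture("side")
print(o["time"],o["tool_pos"],o["tcp_rot"],o["joint_positions"]);print(m)
for n,i in(("w1",a),("s1",b),("d1",c)):cv2.imwrite(f"pics/{n}.png",i[:,:,::-1])
np.save("w1.npy",m)
for n,i,lo in(("scene",b,0),("side",c,0)):
    M=bot.camera_model(n)
    h=cv2.cvtColor(i,cv2.COLOR_RGB2HSV)
    k=cv2.inRange(h,(9,110,70),(20,190,255))
    k=cv2.morphologyEx(k,cv2.MORPH_CLOSE,np.ones((7,7)))
    k=cv2.morphologyEx(k,cv2.MORPH_OPEN,np.ones((5,5)))
    k=k.copy(); 
    if n=="scene":k[:130]=0
    else:k[:130]=0
    cs,_=cv2.findContours(k,0,2)
    q=max(cs,key=cv2.contourArea);P=plane(M,q[:,0],90)[:,:2].astype(np.float32)
    print(n,cv2.boundingRect(q),cv2.minAreaRect(P))
E
```

```text
2.225 [ 489.889 -254.903  349.131] [-3.141  0.     0.316] [-0.619  0.332  1.11   0.     1.701  0.637]
{'mtx': array([[318.063,   0.   , 256.611],
       [  0.   , 318.063, 190.37 ],
       [  0.   ,   0.   ,   1.   ]]), 'xyz': array([ 568.453, -228.872,  545.138]), 'rotation': array([ 2.832,  0.001, -1.255])}
scene (262, 134, 155, 92) ((533.71923828125, 294.457763671875), (374.4536437988281, 307.7254638671875), 89.96395111083984)
side (360, 130, 152, 90) ((1363.0869140625, 28.5177001953125), (814.7316284179688, 610.7786254882812), 33.46512222290039)
```

View pics/w1.png

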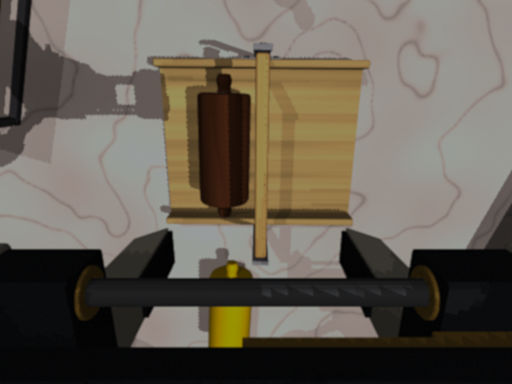

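The wrist view shows the bar running vertically at column about 262, from (263,48) to (261,258). The rail ends are at (154,61), (368,63), (168,219) and (352,219), and the pin is left of the bar at column about 224.

```bash
python3 - <<'E'
from h import *
np.set_printoptions(suppress=True,precision=2)
m=np.load("w1.npy",allow_pickle=True).item()
a=cv2.imread("pics/w1.png");h=cv2.cvtColor(a,cv2.COLOR_BGR2HSV)
# bar edges per row
g=cv2.cvtColor(a,cv2.COLOR_BGR2GRAY).astype(float)
for r in (75,100,130,160,190,240): print(r,h[r,250:274:2].tolist())
B=plane(m,[(262.5,52),(261,255)],162);print(B,B.mean(0)); d=B[0]-B[1];yaw=np.arctan2(d[1],d[0]);print("len",np.hypot(*d[:2]),"yaw",yaw)
C=plane(m,[(154,63),(368,64.5),(168,218),(352,218)],44);print(C,C.mean(0))
print("rail yaw",[np.arctan2(*(C[i]-C[j])[[1,0]])-np.pi/2 for i,j in((0,1),(2,3))])
P=plane(m,[(224,80),(223.5,210),(198,150),(249,150),(223.5,150)],48);print(P)
t=B.mean(0);R=np.array([[np.cos(yaw),-np.sin(yaw)],[np.sin(yaw),np.cos(yaw)]])
print("pin in tray",(P[:,:2]-t[:2])@R)
print("corners in tray",(C[:,:2]-t[:2])@R)
E
```

```text
75 [[19, 133, 146], [18, 132, 147], [18, 133, 138], [17, 148, 124], [21, 133, 153], [22, 132, 153], [21, 133, 153], [22, 128, 153], [23, 130, 153], [18, 144, 142], [18, 137, 136], [19, 134, 147]]
100 [[21, 132, 83], [23, 116, 154], [23, 119, 144], [18, 143, 128], [22, 132, 153], [22, 133, 153], [22, 134, 152], [23, 129, 154], [22, 132, 153], [19, 143, 141], [23, 120, 147], [23, 118, 153]]
130 [[18, 138, 109], [19, 131, 146], [18, 135, 136], [18, 145, 128], [22, 130, 153], [22, 132, 153], [22, 131, 154], [23, 130, 151], [21, 135, 149], [20, 134, 133], [22, 119, 152], [23, 120, 153]]
160 [[18, 136, 120], [18, 133, 134], [18, 137, 125], [19, 145, 135], [23, 128, 153], [22, 130, 153], [23, 130, 153], [23, 128, 153], [19, 142, 147], [19, 135, 145], [19, 131, 154], [19, 132, 153]]
190 [[18, 134, 129], [18, 133, 130], [17, 139, 114], [18, 143, 143], [23, 130, 153], [23, 128, 153], [22, 132, 153], [20, 141, 154], [18, 147, 142], [18, 134, 139], [19, 130, 149], [19, 133, 150]]
240 [[9, 32, 150], [11, 17, 121], [15, 102, 65], [17, 154, 141], [18, 147, 154], [19, 145, 153], [19, 143, 153], [19, 146, 152], [15, 88, 113], [11, 30, 144], [11, 30, 145], [11, 30, 144]]
[[ 607.31 -222.62  162.  ]
 [ 366.62 -300.68  162.  ]] [ 486.96 -261.65  162.  ]
len 253.02963132525522 yaw 0.313609883311923
[[ 555.72  -74.11   44.  ]
 [ 651.34 -373.24   44.  ]
 [ 322.28 -150.14   44.  ]
 [ 419.69 -447.62   44.  ]] [ 487.26 -261.28   44.  ]
rail yaw [np.float64(0.309390414031131), np.float64(0.31643700421375565)]
[[ 565.03 -178.75   48.  ]
 [ 367.3  -235.77   48.  ]
 [ 452.1  -169.1    48.  ]
 [ 477.12 -245.55   48.  ]
 [ 464.61 -207.33   48.  ]]
pin in tray [[  99.83   54.77]
 [-105.85   61.54]
 [  -4.61   98.79]
 [  -4.4    18.35]
 [  -4.5    58.57]]
corners in tray [[ 123.26  157.18]
 [ 121.93 -156.85]
 [-122.25  156.87]
 [-121.36 -156.15]]
```

Call:
servo_tool:
  deltas:
    - [[-0.005, 0.0055, 0.02], [0, 0, 0]]
    - [[0, 0, 0.04], [0, 0, 0]]
    - [[0, 0, 0.04], [0, 0, 0]]
    - [[0, 0, 0.04], [0, 0, 0]]
    - [[0, 0, 0.03], [0, 0, 0]]
    - [[0, 0, 0.025], [0, 0, 0]]
    - [[0, 0, 0.015], [0, 0, 0]]
    - [[0, 0, 0.008], [0, 0, 0]]
    - [[0, 0, 0], [0, 0, 0]]
    - [[0, 0, 0], [0, 0, 0]]

```text
time: 3.62
tool_pos: [487.5, -262.1, 132.4]
tcp_rot: [3.14, -0.001, 0.314]
contact_force: [0.3, 0.6, -0.1]
grip_width: 92.0
finger_force: 0.0
```

```bash
python3 - <<'E'
from plant import bot
from h import *
np.set_printoptions(suppress=True,precision=3)
o=bot.get_obs();m=bot.camera_model("wrist");a=bot.capture("wrist")
print(o["time"],o["tool_pos"],o["tcp_rot"],o["contact_force"],o["moment"])
np.save("w2.npy",m);cv2.imwrite("pics/w2.png",a[:,:,::-1])
S=bot.camera_model("scene")
print(plane(S,[(284,340),(332,296),(378,262)],0))
g=cv2.cvtColor(a,cv2.COLOR_RGB2HSV)
R=Ro.from_euler('xyz',o["tcp_rot"])
# bar expected ends, pin, tcp px
print(proj(m,[[487,-261.6,162],[607,-222,162],[464.6,-207.3,48]]))
E
```

```text
3.625 [ 487.455 -262.103  132.414] [ 3.14  -0.001  0.314] [ 0.299  0.641 -0.124] [0.02  0.067 0.01 ]
[[ 798.309 -167.684    0.   ]
 [ 782.065    2.322   -0.   ]
 [ 781.502  176.529   -0.   ]]
[[256.507 239.525]
 [255.394 -10.703]
 [193.005 188.4  ]]
```

View pics/w2.png

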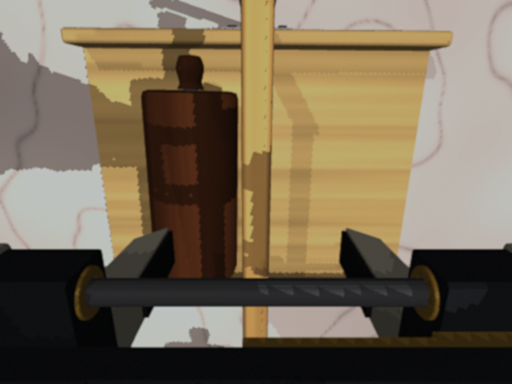

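Wrist view close up: the bar at column about 257 sits centred between the fingers, the far rail runs from (62,37) to (451,38), and the pin barrel spans columns 142–237 with clearance. Closing the gripper.

Call:
servo_tool:
  deltas:
    - [[0, 0, 0], [0, 0, 0]]
    - [[0, 0, 0], [0, 0, 0]]
    - [[0, 0, 0], [0, 0, 0]]
    - [[0, 0, 0], [0, 0, 0]]
    - [[0, 0, 0], [0, 0, 0]]
    - [[0, 0, 0], [0, 0, 0]]
  fingers: 0

```text
time: 4.42
tool_pos: [487.0, -261.7, 131.5]
tcp_rot: [3.142, -0.0, 0.314]
contact_force: [0.0, 0.2, -0.0]
grip_width: 36.8
finger_force: 0.0
```

```bash
cat > pin.py <<'E'
from plant import bot
from h import *
import sys
np.set_printoptions(suppress=True,precision=3)
def look(n=2,save=None):
    for k in range(n):
        o=bot.get_obs();m=bot.camera_model("wrist");a=bot.capture("wrist")
        g=cv2.cvtColor(a,cv2.COLOR_RGB2HSV)
        k2=((g[:,:,2]<95)&(g[:,:,1]>110)&((g[:,:,0]<16)|(g[:,:,0]>170))).astype(np.uint8)
        k2[:96]=0;k2[165:]=0
        k2=cv2.morphologyEx(k2,cv2.MORPH_OPEN,np.ones((5,5)))
        nl,L,st,_=cv2.connectedComponentsWithStats(k2)
        R=Ro.from_euler('xyz',o["tcp_rot"]).as_matrix()
        T=np.array(o["tool_pos"])+R[:,2]*111  # hinge
        ty=-R[:,1].copy();ty[2]=0;ty/=np.linalg.norm(ty)
        ys=[]
        big=np.isin(L,[i for i in range(1,nl) if st[i,4]>300])
        for r in range(105,160,5):
            c=np.where(big[r])[0]
            if len(c)<20: continue
            e=[]
            for px in((c.min(),r),(c.max()+1,r)):
                # ray in tray yz plane, distance 40 from axis at z=T.z+28
                C,d=ray(m,[px]);C=C-T;d=d[0]
                u=np.array([C@ty,C[2]]);w=np.array([d@ty,d[2]]);w/=np.linalg.norm(w)
                # axis (y,28): cross distance
                # |(y-u0)*w1-(28-u1)*w0|=40
                y0=u[0]+(28-u[1])*w[0]/w[1];e.append((y0,40/abs(w[1])))
            e.sort()
            ys.append([e[0][0]+e[0][1],e[1][0]-e[1][1]])
        ys=np.array(ys)
        print("t %.3f"%o["time"],"lo/hi edge y",np.median(ys,0) if len(ys) else None,"n",len(ys),"th %.4f"%(-R[2,1]),"mx",(R.T@o["moment"])[0],"F",o["contact_force"],"tcp",o["tool_pos"],"yaw %.3f"%o["tcp_rot"][2])
    if save: cv2.imwrite(save,a[:,:,::-1])
if __name__=="__main__": look(2,sys.argv[1] if len(sys.argv)>1 else None)
E
python3 pin.py pics/w3.png
```

```text
t 4.425 lo/hi edge y [56.81  55.554] n 11 th -0.0000 mx 0.03699213780534395 F [ 0.028  0.167 -0.045] tcp [ 486.953 -261.748  131.519] yaw 0.314
t 4.475 lo/hi edge y [56.803 55.55 ] n 11 th 0.0000 mx 0.053403643248876434 F [-0.258 -0.388  0.782] tcp [ 486.983 -261.734  131.51 ] yaw 0.314
```

Call:
servo_tool:
  deltas:
    - [[0, 0, 0], [0, 0, 0]]
    - [[0, 0, 0], [0, 0, 0]]
    - [[0, 0, 0], [0, 0, 0]]
    - [[0, 0, 0], [0, 0, 0]]
    - [[0, 0, 0], [0, 0, 0]]
    - [[0, 0, 0], [0, 0, 0]]

```text
time: 5.28
tool_pos: [487.0, -261.8, 131.6]
tcp_rot: [3.142, -0.0, 0.314]
contact_force: [-0.9, 0.1, 0.5]
grip_width: 0.4
finger_force: 0.0
```

```bash
python3 pin.py
```

```text
t 5.275 lo/hi edge y [57.388 55.564] n 11 th -0.0001 mx 0.01839359871019991 F [-0.933  0.086  0.501] tcp [ 486.972 -261.758  131.55 ] yaw 0.314
t 5.325 lo/hi edge y [56.833 55.533] n 11 th -0.0001 mx 0.02888702250072965 F [ 0.642 -0.82  -0.37 ] tcp [ 486.96  -261.772  131.535] yaw 0.314
```

Call:
servo_tool:
  deltas:
    - [[0, 0.0009, 0], [0.46, 0, 0]]
    - [[0, 0.0009, 0], [0.46, 0, 0]]
    - [[0, 0.0009, 0], [0.46, 0, 0]]
    - [[0, 0.0009, 0], [0.46, 0, 0]]
    - [[0, 0, 0], [0, 0, 0]]
    - [[0, 0, 0], [0, 0, 0]]

```text
time: 6.12
tool_pos: [488.0, -265.1, 131.4]
tcp_rot: [-3.109, -0.0, 0.314]
contact_force: [-0.1, 0.1, 0.1]
grip_width: 0.6
finger_force: 0.0
```

```bash
python3 pin.py
```

```text
t 6.125 lo/hi edge y [60.284 55.359] n 11 th 0.0322 mx 0.06808737891455553 F [-0.089  0.065  0.136] tcp [ 488.049 -265.132  131.448] yaw 0.314
t 6.175 lo/hi edge y [60.121 55.341] n 11 th 0.0321 mx 0.019134926170048406 F [ 0.066 -0.912  0.558] tcp [ 488.05  -265.106  131.46 ] yaw 0.314
```

```bash
python3 - <<'E'
from plant import bot
import cv2,numpy as np
a=[bot.capture(n)[:,:,::-1] for n in("wrist","scene","side")]
cv2.imwrite("pics/w4.png",np.hstack([cv2.resize(a[1][150:350,60:300],(400,333)),cv2.resize(a[2][150:350,200:440],(400,333))]))
cv2.imwrite("pics/w4w.png",a[0])
E
```

```text
(no output)
```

View pics/w4.png

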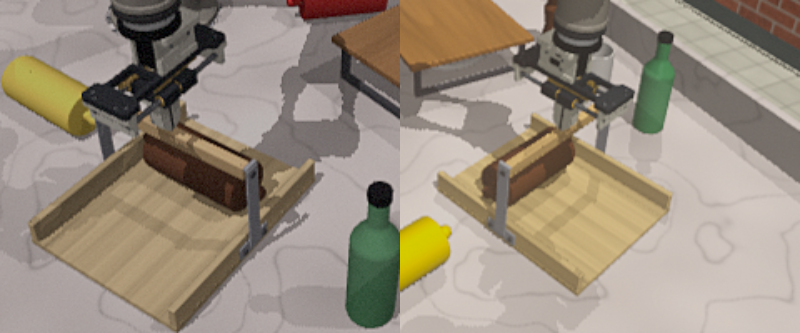

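View pics/w4w.png

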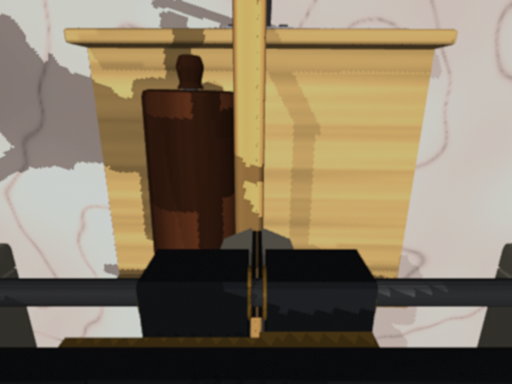

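The crops show the shut fingers with their tips at or above the bar, at scene (162,228) and side (301,227), and the wrist view shows the tips covering the bar at (257,240). So nothing is gripped. I'll triangulate the tips and the bar ends.

```bash
python3 - <<'E'
from plant import bot
from h import *
np.set_printoptions(suppress=True,precision=1)
S=bot.camera_model("scene");D=bot.camera_model("side");W=bot.camera_model("wrist");o=bot.get_obs()
print("tip",tri(S,[(162,228)],D,[(301,227)]))
t=o["tool_pos"]; 
for z in(131,150,170,190):
    P=[t[0],t[1],z];print(z,proj(S,P),proj(D,P),proj(W,P))
w1=np.load("w1.npy",allow_pickle=True).item();w2=np.load("w2.npy",allow_pickle=True).item()
# strap/bar far end, seen in w1 and others
for z in(130,150,162):
  P=[[607,-222.5,z],[487,-261.6,z],[366.6,-300.7,z]];print(z,"scene",proj(S,P).round().tolist(),"side",proj(D,P).round().tolist())
b=[bot.capture(n)[:,:,::-1] for n in("scene","side")]
c=[cv2.resize(b[0][180:280,90:230],(400,286),interpolation=cv2.INTER_CUBIC),cv2.resize(b[1][190:290,240:380],(400,286),interpolation=cv2.INTER_CUBIC)]
cv2.imwrite("pics/c5.png",np.hstack(c))
E
```

```text
tip [[ 496.6 -267.3  164.7    3.3]]
131 [[162.  237.5]] [[296.5 236.3]] [[257.5 218.8]]
150 [[161.2 231.2]] [[297.1 231. ]] [[256.6 230.9]]
170 [[160.2 224.5]] [[297.8 225.3]] [[255.4 246.4]]
190 [[159.3 217.6]] [[298.5 219.5]] [[253.9 265.6]]
130 scene [[208.0, 259.0], [163.0, 237.0], [122.0, 217.0]] side [[322.0, 218.0], [295.0, 236.0], [265.0, 257.0]]
150 scene [[208.0, 252.0], [162.0, 230.0], [121.0, 211.0]] side [[323.0, 212.0], [296.0, 230.0], [266.0, 251.0]]
162 scene [[208.0, 248.0], [162.0, 226.0], [120.0, 207.0]] side [[323.0, 209.0], [297.0, 227.0], [266.0, 248.0]]
```

View pics/c5.png

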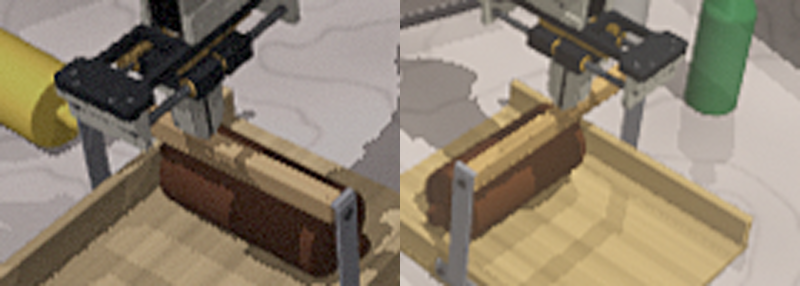

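The fingertips triangulate to z≈165, just above the bar top at 162, although the TCP reads 131.5. So the real tips sit about 33 mm short of the reported TCP. I'll raise, level, open, and regrip about 33 mm lower, which still clears the pin (top at 88).

Call:
servo_tool:
  deltas:
    - [[0, 0, -0.02], [0, 0, 0]]
    - [[0, -0.0036, -0.015], [-1.84, 0, 0]]
    - [[0, 0, 0], [0, 0, 0]]
    - [[0, 0, 0], [0, 0, 0]]
    - [[0, 0, 0], [0, 0, 0]]
    - [[0, 0, 0], [0, 0, 0]]
    - [[0, 0, 0], [0, 0, 0]]
    - [[0, 0, 0], [0, 0, 0]]
    - [[0, 0, 0], [0, 0, 0]]
    - [[0, 0, 0], [0, 0, 0]]
    - [[0, 0, 0], [0, 0, 0]]
  fingers: 1

```text
time: 7.85
tool_pos: [487.3, -262.8, 166.6]
tcp_rot: [3.141, -0.0, 0.314]
contact_force: [-0.7, 0.5, -0.4]
grip_width: 92.2
finger_force: 0.0
```

```bash
python3 pin.py; python3 - <<'E'
from plant import bot
from h import *
o=bot.get_obs();print(o["grip_width"],o["tcp_rot"])
b=[bot.capture(n)[:,:,::-1] for n in("scene","side")]
c=[cv2.resize(b[0][150:270,90:258],(400,286),interpolation=cv2.INTER_CUBIC),cv2.resize(b[1][160:280,220:388],(400,286),interpolation=cv2.INTER_CUBIC)]
cv2.imwrite("pics/c6.png",np.hstack(c))
E
```

```text
t 7.850 lo/hi edge y [55.96 45.57] n 11 th -0.0001 mx 0.02897096418122047 F [-0.665  0.543 -0.38 ] tcp [ 487.33  -262.838  166.633] yaw 0.314
t 7.900 lo/hi edge y [55.937 45.695] n 11 th -0.0001 mx 0.09075435864444534 F [-0.891 -0.495 -0.373] tcp [ 487.326 -262.817  166.618] yaw 0.314
91.70539573317038 [ 3.14151190e+00 -1.04192541e-04  3.14170004e-01]
```

View pics/c6.png

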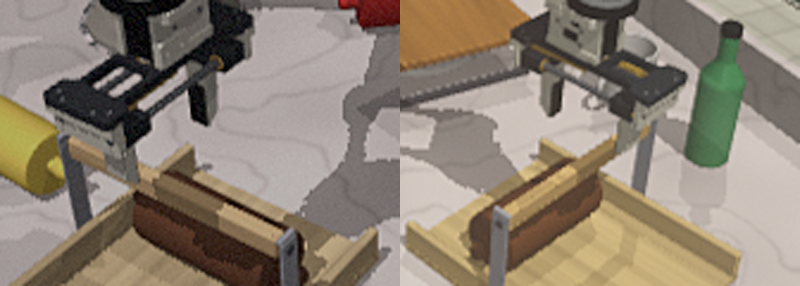

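Open fingers straddle the bar: the near tip is at scene (140,226) and the far tip at (176,202). I'll solve for their height.

```bash
python3 - <<'E'
from plant import bot
from h import *
np.set_printoptions(suppress=True,precision=1)
S=bot.camera_model("scene")
for z in(166,180,200,215):print(z,proj(S,[[501.5,-306.6,z],[473,-219,z]]).round(1).tolist())
E
```

```text
166 [[146.9, 237.1], [174.5, 214.0]]
180 [[146.1, 232.2], [173.9, 209.3]]
200 [[145.0, 225.1], [173.2, 202.4]]
215 [[144.1, 219.7], [172.6, 197.1]]
```

Tip height comes out at about 199 with the TCP reading 167, which confirms the 33 mm offset. Descending to TCP ≈ 98 and closing.

Call:
servo_tool:
  deltas:
    - [[0, -0.0013, 0.02], [0, 0, 0]]
    - [[0, 0, 0.02], [0, 0, 0]]
    - [[0, 0, 0.015], [0, 0, 0]]
    - [[0, 0, 0.01], [0, 0, 0]]
    - [[0, 0, 0.003], [0, 0, 0]]
    - [[0, 0, 0], [0, 0, 0]]

```text
time: 8.8
tool_pos: [487.1, -261.7, 98.8]
tcp_rot: [3.141, -0.0, 0.314]
contact_force: [-1.1, 0.6, 0.7]
grip_width: 92.0
finger_force: 0.0
```

Call:
servo_tool:
  deltas:
    - [[0, 0, 0], [0, 0, 0]]
    - [[0, 0, 0], [0, 0, 0]]
    - [[0, 0, 0], [0, 0, 0]]
    - [[0, 0, 0], [0, 0, 0]]
    - [[0, 0, 0], [0, 0, 0]]
    - [[0, 0, 0], [0, 0, 0]]
    - [[0, 0, 0], [0, 0, 0]]
    - [[0, 0, 0], [0, 0, 0]]
    - [[0, 0, 0], [0, 0, 0]]
    - [[0, 0, 0], [0, 0, 0]]
    - [[0, 0, 0], [0, 0, 0]]
  fingers: 0

```text
time: 10.18
tool_pos: [486.9, -261.6, 98.6]
tcp_rot: [3.142, -0.0, 0.314]
contact_force: [-0.7, -0.1, -0.8]
grip_width: 16.1
finger_force: 30.0
```

```bash
sed -i 's/\[:,2\]\*111/[:,2]*78/' pin.py; python3 pin.py pics/w7.png
```

```text
t 10.175 lo/hi edge y [56.464 55.132] n 11 th -0.0000 mx 0.04537643814054481 F [-0.682 -0.138 -0.845] tcp [ 486.936 -261.597   98.593] yaw 0.314
t 10.225 lo/hi edge y [56.451 55.119] n 11 th -0.0000 mx 0.07513143565031848 F [ 0.218 -0.224  0.091] tcp [ 486.937 -261.582   98.592] yaw 0.314
```

Call:
servo_tool:
  deltas:
    - [[0, 0.0006, 0], [0.46, 0, 0]]
    - [[0, 0.0006, 0], [0.46, 0, 0]]
    - [[0, 0.0006, 0], [0.46, 0, 0]]
    - [[0, 0.0006, 0], [0.46, 0, 0]]
    - [[0, 0, 0], [0, 0, 0]]
    - [[0, 0, 0], [0, 0, 0]]

```text
time: 11.02
tool_pos: [487.6, -263.9, 98.5]
tcp_rot: [-3.109, -0.0, 0.314]
contact_force: [-0.1, 1.1, -0.4]
grip_width: 15.7
finger_force: 30.0
```

```bash
python3 pin.py
```

```text
t 11.025 lo/hi edge y [56.501 54.973] n 11 th 0.0321 mx 0.03399268156317605 F [-0.125  1.107 -0.43 ] tcp [ 487.602 -263.859   98.545] yaw 0.314
t 11.075 lo/hi edge y [56.505 54.967] n 11 th 0.0320 mx 0.07134302478842072 F [-0.045  0.266  0.831] tcp [ 487.596 -263.85    98.572] yaw 0.314
```

Call:
servo_tool:
  deltas:
    - [[0, 0, -0.003], [0, 0, 0]]
    - [[0, 0, -0.007], [0, 0, 0]]
    - [[0, 0, -0.012], [0, 0, 0]]
    - [[0, 0, -0.012], [0, 0, 0]]
    - [[0, 0, -0.012], [0, 0, 0]]
    - [[0, 0, -0.007], [0, 0, 0]]
    - [[0, 0, -0.003], [0, 0, 0]]

```text
time: 12.0
tool_pos: [488.3, -265.7, 155.1]
tcp_rot: [-3.11, -0.0, 0.314]
contact_force: [-0.0, -0.3, -7.8]
grip_width: 15.9
finger_force: 30.0
```

```bash
python3 pin.py pics/w8.png
```

```text
t 12.000 lo/hi edge y [56.51  54.984] n 11 th 0.0315 mx -0.13586535320899212 F [-0.046 -0.271 -7.773] tcp [ 488.331 -265.687  155.105] yaw 0.314
t 12.050 lo/hi edge y [56.524 54.983] n 11 th 0.0315 mx -0.20799913424417765 F [ 0.231  0.171 -7.633] tcp [ 488.308 -265.695  155.167] yaw 0.314
```

The tray is lifted and the pin hasn't moved (y≈56). Next I'll plan a smooth tilt profile that brings it to the middle.

```bash
cat > plan.py <<'E'
import numpy as np,sys
# y v (m, m/s) theta_now(rad) T n : quintic to 0,0,0
y0,v0,th,T,n=map(float,sys.argv[1:6]);n=int(n)
A=np.array([[T**3,T**4,T**5],[3*T**2,4*T**3,5*T**4],[6*T,12*T**2,20*T**3]])
c=np.linalg.solve(A,[-(y0+v0*T),-v0,0]);p=np.poly1d([c[2],c[1],c[0],0,v0,y0])
for k in range(n):
    t=min((k+1)*.125,T)
    fr=.01*np.sign(p.deriv()(t-.06)) if t<T else 0
    tt=min(t,T)
    new=.57*p(tt)-fr-p.deriv(2)(tt)/6.87
    d=np.degrees(new-th);print("t%.3f y%.1f th%.4f turn %.2f shift %.4f"%(t,p(tt)*1e3,new,d,.078*np.radians(d)));th=new
E
python3 plan.py 0.0558 0 0.0315 1.5 13
```

```text
t0.125 y55.5 th0.0554 turn 1.37 shift 0.0019
t0.250 y53.8 th0.0607 turn 0.30 shift 0.0004
t0.375 y50.0 th0.0588 turn -0.11 shift -0.0001
t0.500 y44.1 th0.0512 turn -0.44 shift -0.0006
t0.625 y36.5 th0.0396 turn -0.67 shift -0.0009
t0.750 y27.9 th0.0259 turn -0.78 shift -0.0011
t0.875 y19.3 th0.0123 turn -0.78 shift -0.0011
t1.000 y11.7 th0.0006 turn -0.67 shift -0.0009
t1.125 y5.8 th-0.0070 turn -0.44 shift -0.0006
t1.250 y2.0 th-0.0089 turn -0.11 shift -0.0001
t1.375 y0.3 th-0.0036 turn 0.30 shift 0.0004
t1.500 y0.0 th0.0000 turn 0.21 shift 0.0003
t1.500 y0.0 th0.0000 turn 0.00 shift 0.0000
```

Call:
servo_tool:
  deltas:
    - [[0, 0.0019, 0], [1.37, 0, 0]]
    - [[0, 0.0004, 0], [0.3, 0, 0]]
    - [[0, -0.0001, 0], [-0.11, 0, 0]]
    - [[0, -0.0006, 0], [-0.44, 0, 0]]
    - [[0, -0.0009, 0], [-0.67, 0, 0]]
    - [[0, -0.0011, 0], [-0.78, 0, 0]]

```text
time: 12.85
tool_pos: [488.0, -264.9, 154.6]
tcp_rot: [-3.116, -0.0, 0.314]
contact_force: [-0.4, -0.1, -7.0]
grip_width: 15.8
finger_force: 30.0
```

```bash
python3 pin.py
```

```text
t 12.850 lo/hi edge y [53.775 22.569] n 11 th 0.0256 mx -0.04708005455651171 F [-0.433 -0.118 -7.005] tcp [ 488.005 -264.928  154.624] yaw 0.314
t 12.900 lo/hi edge y [19.908 18.177] n 11 th 0.0253 mx -0.05597344063901512 F [ 0.589  0.51  -8.083] tcp [ 487.95  -264.531  154.727] yaw 0.315
```

```bash
python3 plan.py 0.0148 -0.086 0.0253 0.5 5;python3 plan.py 0.0148 -0.086 0.0253 0.625 6
```

```text
t0.125 y5.3 th-0.0371 turn -3.57 shift -0.0049
t0.250 y0.7 th-0.0272 turn 0.57 shift 0.0008
t0.375 y-0.1 th0.0037 turn 1.77 shift 0.0024
t0.500 y-0.0 th-0.0000 turn -0.21 shift -0.0003
t0.500 y-0.0 th-0.0000 turn 0.00 shift 0.0000
t0.125 y5.1 th-0.0322 turn -3.30 shift -0.0045
t0.250 y-0.1 th-0.0319 turn 0.02 shift 0.0000
t0.375 y-1.1 th-0.0065 turn 1.45 shift 0.0020
t0.500 y-0.3 th-0.0035 turn 0.17 shift 0.0002
t0.625 y0.0 th0.0000 turn 0.20 shift 0.0003
t0.625 y0.0 th0.0000 turn 0.00 shift 0.0000
```

Call:
servo_tool:
  deltas:
    - [[0, -0.0045, 0], [-3.3, 0, 0]]
    - [[0, 0, 0], [0, 0, 0]]
    - [[0, 0.002, 0], [1.45, 0, 0]]

```text
time: 13.32
tool_pos: [487.5, -262.4, 155.1]
tcp_rot: [3.137, -0.0, 0.315]
contact_force: [0.2, 0.3, -7.8]
grip_width: 15.6
finger_force: 30.0
```

```bash
python3 pin.py
```

```text
t 13.325 lo/hi edge y [-0.77  -2.016] n 11 th -0.0042 mx 0.0659528727029709 F [ 0.195  0.266 -7.846] tcp [ 487.452 -262.445  155.108] yaw 0.315
t 13.375 lo/hi edge y [-0.233 -1.577] n 11 th -0.0038 mx -0.06671494086962547 F [ 0.912 -1.02  -7.222] tcp [ 487.774 -263.743  154.957] yaw 0.314
```

Call:
servo_tool:
  deltas:
    - [[0, 0.0005, 0], [0.35, 0, 0]]
    - [[0, 0, 0], [0, 0, 0]]
    - [[0, 0, 0], [0, 0, 0]]

```text
time: 13.8
tool_pos: [487.4, -263.4, 154.7]
tcp_rot: [-3.141, 0.0, 0.314]
contact_force: [0.0, -0.2, -8.0]
grip_width: 15.8
finger_force: 30.0
```

```bash
python3 pin.py pics/w9.png
```

```text
t 13.800 lo/hi edge y [-1.002 -2.247] n 11 th 0.0004 mx 0.05592042332376868 F [ 0.002 -0.249 -8.038] tcp [ 487.405 -263.352  154.668] yaw 0.314
t 13.850 lo/hi edge y [-0.978 -2.279] n 11 th 0.0003 mx 0.06399232254949955 F [ 0.506 -0.377 -8.22 ] tcp [ 487.422 -263.31   154.711] yaw 0.314
```

Call:
servo_tool:
  deltas:
    - [[0, 0, -0.002], [0, 0, 0]]
    - [[0, 0, -0.004], [0, 0, 0]]
    - [[0, 0, -0.005], [0, 0, 0]]
    - [[0, 0, -0.005], [0, 0, 0]]
    - [[0, 0, -0.005], [0, 0, 0]]
    - [[0, 0, -0.005], [0, 0, 0]]
    - [[0, 0, -0.005], [0, 0, 0]]
    - [[0, 0, -0.005], [0, 0, 0]]
    - [[0, 0, -0.005], [0, 0, 0]]
    - [[0, 0, -0.005], [0, 0, 0]]
    - [[0, 0, -0.005], [0, 0, 0]]
    - [[0, 0, -0.005], [0, 0, 0]]
    - [[0, 0, -0.005], [0, 0, 0]]
    - [[0, 0, -0.005], [0, 0, 0]]
    - [[0, 0, -0.005], [0, 0, 0]]
    - [[0, 0, -0.005], [0, 0, 0]]
    - [[0, 0, -0.005], [0, 0, 0]]
    - [[0, 0, -0.005], [0, 0, 0]]
    - [[0, 0, -0.003], [0, 0, 0]]
    - [[0, 0, -0.001], [0, 0, 0]]

```text
time: 16.4
tool_pos: [487.5, -263.3, 245.0]
tcp_rot: [3.142, -0.0, 0.314]
contact_force: [-0.5, 0.0, -8.6]
grip_width: 15.9
finger_force: 30.0
```

```bash
python3 pin.py
```

```text
t 16.400 lo/hi edge y [-1.059 -2.258] n 11 th -0.0000 mx 0.06868864957619557 F [-0.46   0.045 -8.553] tcp [ 487.504 -263.343  244.955] yaw 0.314
t 16.450 lo/hi edge y [-1.075 -2.246] n 11 th -0.0000 mx 0.04431195916844253 F [ 0.009  0.074 -7.267] tcp [ 487.496 -263.335  244.946] yaw 0.314
```

Call:
servo_tool:
  deltas:
    - [[0, 0, 0], [0, 0, 0]]
    - [[0, 0, 0], [0, 0, 0]]
    - [[0, 0, 0], [0, 0, 0]]
    - [[0, 0, 0], [0, 0, 0]]
    - [[0, 0, 0], [0, 0, 0]]
    - [[0, 0, 0], [0, 0, 0]]
    - [[0, 0, 0], [0, 0, 0]]
    - [[0, 0, 0], [0, 0, 0]]
    - [[0, 0, 0], [0, 0, 0]]
    - [[0, 0, 0], [0, 0, 0]]
    - [[0, 0, 0], [0, 0, 0]]
    - [[0, 0, 0], [0, 0, 0]]
    - [[0, 0, 0], [0, 0, 0]]
    - [[0, 0, 0], [0, 0, 0]]
    - [[0, 0, 0], [0, 0, 0]]
    - [[0, 0, 0], [0, 0, 0]]
    - [[0, 0, 0], [0, 0, 0]]
    - [[0, 0, 0], [0, 0, 0]]
    - [[0, 0, 0], [0, 0, 0]]
    - [[0, 0, 0], [0, 0, 0]]

```text
time: 19.0
tool_pos: [487.5, -263.3, 244.8]
tcp_rot: [-3.141, -0.0, 0.314]
contact_force: [-0.8, 1.3, -7.8]
grip_width: 15.4
finger_force: 30.0
```

```bash
python3 pin.py; python3 - <<'E'
from plant import bot
from h import *
for n in("scene","side"):
    i=bot.capture(n);M=bot.camera_model(n);cv2.imwrite(f"pics/{n}9.png",i[:,:,::-1])
    h=cv2.cvtColor(i,cv2.COLOR_RGB2HSV)
    k=cv2.inRange(h,(9,110,60),(20,200,255))
    k=cv2.morphologyEx(k,cv2.MORPH_OPEN,np.ones((3,3)))
    k=cv2.morphologyEx(k,cv2.MORPH_CLOSE,np.ones((7,7)))
    c=(340,170) if n=="scene" else (235,160)
    nl,L,st,_=cv2.connectedComponentsWithStats(k);lab=L[c[1],c[0]];print(n,lab,st[lab])
    if lab:
        q=max(cv2.findContours((L==lab).astype(np.uint8),0,2)[0],key=cv2.contourArea)
        hull=cv2.convexHull(q);ap=cv2.approxPolyDP(hull,4,True)[:,0];print(ap.tolist());print(plane(M,ap,90)[:,:2].round(1).tolist())
        print(cv2.minAreaRect(plane(M,q[:,0],90)[:,:2].astype(np.float32)))
E
```

```text
t 19.000 lo/hi edge y [-1.08  -2.309] n 11 th 0.0001 mx 0.020330503920287752 F [-0.77   1.328 -7.793] tcp [ 487.466 -263.323  244.771] yaw 0.314
t 19.050 lo/hi edge y [-1.058 -2.156] n 11 th 0.0001 mx 0.05250799688203812 F [ 0.105 -1.63  -7.652] tcp [ 487.471 -263.303  244.786] yaw 0.314
scene 2 [ 260  134  159   93 7769]
[[418, 172], [337, 226], [260, 175], [340, 134]]
[[673.2, 477.6], [683.9, 113.4], [396.7, 108.6], [383.6, 466.9]]
((532.2813720703125, 293.9293212890625), (374.6573486328125, 304.7751159667969), 89.92457580566406)
side 3 [ 174  135  154  111 6085]
[[174, 147], [237, 135], [291, 171], [325, 203], [326, 215], [279, 245], [207, 192]]
[[379.7, 479.0], [668.7, 476.3], [714.5, 108.7], [702.6, -119.3], [664.4, -175.7], [451.9, -236.0], [372.0, 108.4]]
((540.137451171875, 133.39288330078125), (339.90167236328125, 725.5638427734375), 7.10597562789917)
```

```bash
python3 - <<'E'
import numpy as np
D=np.array([529-487.5,295+263.3]);u=D/np.linalg.norm(D)
inc=[.7*k for k in range(1,21)]+[14]*20+[.7*k for k in range(19,-1,-1)]
inc=np.array(inc)*np.linalg.norm(D)/sum(inc);psi=.314;e=np.zeros(2);out=[]
for k,s in enumerate(inc):
    a=np.array([[np.cos(psi),np.sin(psi)],[np.sin(psi),-np.cos(psi)]])
    w=a@u*s; r=.9 if 20<=k<40 else 0
    out.append([[round(w[0]/1e3,4),round(w[1]/1e3,4),0],[0,0,r]]);psi-=np.radians(r)
for i in(0,20,40):print(str(out[i:i+20]))
print(psi)
E
```

```text
[[[np.float64(0.0003), np.float64(-0.0006), 0], [0, 0, 0]], [[np.float64(0.0005), np.float64(-0.0013), 0], [0, 0, 0]], [[np.float64(0.0008), np.float64(-0.0019), 0], [0, 0, 0]], [[np.float64(0.0011), np.float64(-0.0026), 0], [0, 0, 0]], [[np.float64(0.0013), np.float64(-0.0032), 0], [0, 0, 0]], [[np.float64(0.0016), np.float64(-0.0039), 0], [0, 0, 0]], [[np.float64(0.0019), np.float64(-0.0045), 0], [0, 0, 0]], [[np.float64(0.0021), np.float64(-0.0052), 0], [0, 0, 0]], [[np.float64(0.0024), np.float64(-0.0058), 0], [0, 0, 0]], [[np.float64(0.0026), np.float64(-0.0065), 0], [0, 0, 0]], [[np.float64(0.0029), np.float64(-0.0071), 0], [0, 0, 0]], [[np.float64(0.0032), np.float64(-0.0078), 0], [0, 0, 0]], [[np.float64(0.0034), np.float64(-0.0084), 0], [0, 0, 0]], [[np.float64(0.0037), np.float64(-0.0091), 0], [0, 0, 0]], [[np.float64(0.004), np.float64(-0.0097), 0], [0, 0, 0]], [[np.float64(0.0042), np.float64(-0.0104), 0], [0, 0, 0]], [[np.float64(0.0045), np.float64(-0.011), 0], [0, 0, 0]], [[np.float64(0.0048), np.float64(-0.0117), 0], [0, 0, 0]], [[np.float64(0.005), np.float64(-0.0123
[... 1791 characters left out ...]
.float64(-0.0077), 0], [0, 0, 0]], [[np.float64(0.0005), np.float64(-0.007), 0], [0, 0, 0]], [[np.float64(0.0005), np.float64(-0.0063), 0], [0, 0, 0]], [[np.float64(0.0004), np.float64(-0.0056), 0], [0, 0, 0]], [[np.float64(0.0004), np.float64(-0.0049), 0], [0, 0, 0]], [[np.float64(0.0003), np.float64(-0.0042), 0], [0, 0, 0]], [[np.float64(0.0003), np.float64(-0.0035), 0], [0, 0, 0]], [[np.float64(0.0002), np.float64(-0.0028), 0], [0, 0, 0]], [[np.float64(0.0002), np.float64(-0.0021), 0], [0, 0, 0]], [[np.float64(0.0001), np.float64(-0.0014), 0], [0, 0, 0]], [[np.float64(0.0001), np.float64(-0.0007), 0], [0, 0, 0]], [[np.float64(0.0), np.float64(-0.0), 0], [0, 0, 0]]]
-0.00015926535897933802
```

Call:
servo_tool:
  deltas:
    - [[0.0003, -0.0006, 0], [0, 0, 0]]
    - [[0.0005, -0.0013, 0], [0, 0, 0]]
    - [[0.0008, -0.0019, 0], [0, 0, 0]]
    - [[0.0011, -0.0026, 0], [0, 0, 0]]
    - [[0.0013, -0.0032, 0], [0, 0, 0]]
    - [[0.0016, -0.0039, 0], [0, 0, 0]]
    - [[0.0019, -0.0045, 0], [0, 0, 0]]
    - [[0.0021, -0.0052, 0], [0, 0, 0]]
    - [[0.0024, -0.0058, 0], [0, 0, 0]]
    - [[0.0026, -0.0065, 0], [0, 0, 0]]
    - [[0.0029, -0.0071, 0], [0, 0, 0]]
    - [[0.0032, -0.0078, 0], [0, 0, 0]]
    - [[0.0034, -0.0084, 0], [0, 0, 0]]
    - [[0.0037, -0.0091, 0], [0, 0, 0]]
    - [[0.004, -0.0097, 0], [0, 0, 0]]
    - [[0.0042, -0.0104, 0], [0, 0, 0]]
    - [[0.0045, -0.011, 0], [0, 0, 0]]
    - [[0.0048, -0.0117, 0], [0, 0, 0]]
    - [[0.005, -0.0123, 0], [0, 0, 0]]
    - [[0.0053, -0.013, 0], [0, 0, 0]]

```text
time: 21.7
tool_pos: [498.4, -115.8, 244.8]
tcp_rot: [-3.141, -0.0, 0.314]
contact_force: [0.3, 1.0, -8.1]
grip_width: 15.7
finger_force: 30.0
```

Call:
servo_tool:
  deltas:
    - [[0.0053, -0.013, 0], [0, 0, 0.9]]
    - [[0.0051, -0.013, 0], [0, 0, 0.9]]
    - [[0.0049, -0.0131, 0], [0, 0, 0.9]]
    - [[0.0047, -0.0132, 0], [0, 0, 0.9]]
    - [[0.0045, -0.0133, 0], [0, 0, 0.9]]
    - [[0.0043, -0.0133, 0], [0, 0, 0.9]]
    - [[0.0041, -0.0134, 0], [0, 0, 0.9]]
    - [[0.0038, -0.0135, 0], [0, 0, 0.9]]
    - [[0.0036, -0.0135, 0], [0, 0, 0.9]]
    - [[0.0034, -0.0136, 0], [0, 0, 0.9]]
    - [[0.0032, -0.0136, 0], [0, 0, 0.9]]
    - [[0.003, -0.0137, 0], [0, 0, 0.9]]
    - [[0.0028, -0.0137, 0], [0, 0, 0.9]]
    - [[0.0026, -0.0138, 0], [0, 0, 0.9]]
    - [[0.0023, -0.0138, 0], [0, 0, 0.9]]
    - [[0.0021, -0.0138, 0], [0, 0, 0.9]]
    - [[0.0019, -0.0139, 0], [0, 0, 0.9]]
    - [[0.0017, -0.0139, 0], [0, 0, 0.9]]
    - [[0.0015, -0.0139, 0], [0, 0, 0.9]]
    - [[0.0013, -0.0139, 0], [0, 0, 0.9]]

```text
time: 24.2
tool_pos: [518.9, 163.5, 244.8]
tcp_rot: [-3.141, 0.0, -0.0]
contact_force: [0.1, -0.3, -7.2]
grip_width: 15.5
finger_force: 30.0
```

Call:
servo_tool:
  deltas:
    - [[0.001, -0.0133, 0], [0, 0, 0]]
    - [[0.0009, -0.0126, 0], [0, 0, 0]]
    - [[0.0009, -0.0119, 0], [0, 0, 0]]
    - [[0.0008, -0.0112, 0], [0, 0, 0]]
    - [[0.0008, -0.0105, 0], [0, 0, 0]]
    - [[0.0007, -0.0098, 0], [0, 0, 0]]
    - [[0.0007, -0.0091, 0], [0, 0, 0]]
    - [[0.0006, -0.0084, 0], [0, 0, 0]]
    - [[0.0006, -0.0077, 0], [0, 0, 0]]
    - [[0.0005, -0.007, 0], [0, 0, 0]]
    - [[0.0005, -0.0063, 0], [0, 0, 0]]
    - [[0.0004, -0.0056, 0], [0, 0, 0]]
    - [[0.0004, -0.0049, 0], [0, 0, 0]]
    - [[0.0003, -0.0042, 0], [0, 0, 0]]
    - [[0.0003, -0.0035, 0], [0, 0, 0]]
    - [[0.0002, -0.0028, 0], [0, 0, 0]]
    - [[0.0002, -0.0021, 0], [0, 0, 0]]
    - [[0.0001, -0.0014, 0], [0, 0, 0]]
    - [[0.0001, -0.0007, 0], [0, 0, 0]]
    - [[0, 0, 0], [0, 0, 0]]

```text
time: 26.7
tool_pos: [529.1, 295.4, 244.9]
tcp_rot: [-3.141, -0.0, -0.0]
contact_force: [0.1, 0.1, -8.1]
grip_width: 15.9
finger_force: 30.0
```

```bash
python3 pin.py pics/w10.png
```

```text
t 26.700 lo/hi edge y [-0.931 -2.183] n 11 th 0.0001 mx 0.04759743138981721 F [ 0.052  0.059 -8.107] tcp [529.119 295.414 244.855] yaw -0.000
t 26.750 lo/hi edge y [-1.065 -2.316] n 11 th 0.0001 mx 0.06655277596373131 F [-0.419  0.205 -7.946] tcp [529.13  295.387 244.876] yaw -0.000
```

Pin still at −1.6 mm over the shelf. Descending to about 8 mm above it and checking the alignment.

Call:
servo_tool:
  deltas:
    - [[0, 0, 0.002], [0, 0, 0]]
    - [[0, 0, 0.004], [0, 0, 0]]
    - [[0, 0, 0.006], [0, 0, 0]]
    - [[0, 0, 0.007], [0, 0, 0]]
    - [[0, 0, 0.007], [0, 0, 0]]
    - [[0, 0, 0.007], [0, 0, 0]]
    - [[0, 0, 0.006], [0, 0, 0]]
    - [[0, 0, 0.005], [0, 0, 0]]
    - [[0, 0, 0.003], [0, 0, 0]]
    - [[0, 0, 0.001], [0, 0, 0]]

```text
time: 28.05
tool_pos: [529.1, 295.4, 196.7]
tcp_rot: [-3.141, 0.0, -0.0]
contact_force: [-0.4, -0.0, -7.7]
grip_width: 16.0
finger_force: 30.0
```

```bash
python3 pin.py pics/w11.png; python3 - <<'E'
from plant import bot
from h import *
b=[bot.capture(n)[:,:,::-1] for n in("scene","side")]
cv2.imwrite("pics/scene11.png",b[0]);cv2.imwrite("pics/side11.png",b[1])
w=cv2.imread("pics/w11.png")
cv2.imwrite("pics/c11.png",np.hstack([w[:290],cv2.resize(b[0][80:240,240:440],(362,290))])[:, :800] if False else np.vstack([cv2.resize(b[0][70:250,230:450],(733,600))]))
E
```

```text
t 28.050 lo/hi edge y [-1.061 -2.276] n 11 th 0.0001 mx 0.05689951839777247 F [-0.407 -0.003 -7.727] tcp [529.111 295.417 196.747] yaw -0.000
t 28.100 lo/hi edge y [-1.031 -2.171] n 11 th 0.0002 mx 0.035970477517024056 F [-0.341  0.457 -7.811] tcp [529.157 295.437 196.781] yaw -0.000
```

View pics/w11.png

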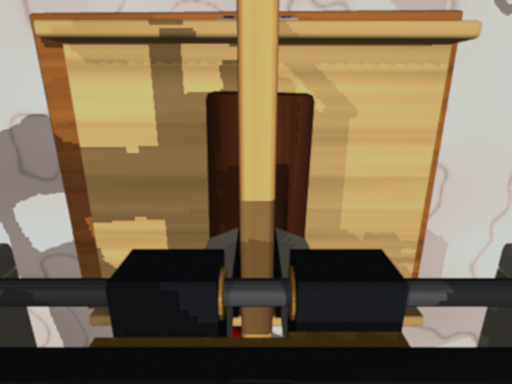

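The pin is centred under the bar, columns 207–313. The shelf edges show at left, (32,18)→(82,278), right, (461,14)→(417,278), and far, row about 12. The left margin is wider than the right.

```bash
python3 - <<'E'
from plant import bot
from h import *
np.set_printoptions(suppress=True,precision=1)
m=bot.camera_model("wrist")
print(plane(m,[(32,18),(45,85),(68,200),(82,278),(461,14),(450,80),(430,200),(417,278),(250,12)],90))
w=cv2.imread("pics/w11.png");h=cv2.cvtColor(w,cv2.COLOR_BGR2HSV)
for r in(90,150,220):
    s=h[r,:,1].astype(int)
    on=np.where(s>110)[0];print(r,on.min(),on.max(),plane(m,[(on.min(),r),(on.max()+1,r)],90)[:,:2])
E
```

```text
[[669.4 487.9  90. ]
 [615.1 487.7  90. ]
 [504.7 486.7  90. ]
 [414.  487.6  90. ]
 [672.5 122.4  90. ]
 [619.5 122.   90. ]
 [505.  121.   90. ]
 [414.4 120.2  90. ]
 [674.  301.7  90. ]]
90 45 448 [[610.8 488.6]
 [610.9 121.3]]
150 57 438 [[555.7 488.1]
 [555.9 120.8]]
220 72 426 [[482.9 486.5]
 [483.1 120.4]]
```

Call:
servo_tool:
  deltas:
    - [[-0.0003, -0.0005, 0], [0, 0, 0]]
    - [[-0.0005, -0.001, 0], [0, 0, 0]]
    - [[-0.0005, -0.0015, 0], [0, 0, 0]]
    - [[-0.0005, -0.0015, 0], [0, 0, 0]]
    - [[-0.0005, -0.0015, 0], [0, 0, 0]]
    - [[-0.0004, -0.001, 0], [0, 0, 0]]
    - [[-0.0003, -0.0005, 0], [0, 0, 0]]
    - [[0, 0, 0.001], [0, 0, 0]]
    - [[0, 0, 0.001], [0, 0, 0]]
    - [[0, 0, 0.001], [0, 0, 0]]
    - [[0, 0, 0.001], [0, 0, 0]]
    - [[0, 0, 0.001], [0, 0, 0]]
    - [[0, 0, 0.001], [0, 0, 0]]
    - [[0, 0, 0], [0, 0, 0]]

```text
time: 30.0
tool_pos: [526.1, 302.9, 190.8]
tcp_rot: [-3.142, 0.0, 0.0]
contact_force: [-1.0, -0.8, -7.4]
grip_width: 15.9
finger_force: 30.0
```

```bash
python3 pin.py
```

```text
t 30.000 lo/hi edge y [-1.08  -2.302] n 11 th 0.0001 mx 0.024886266631870282 F [-0.99  -0.806 -7.415] tcp [526.064 302.921 190.774] yaw 0.000
t 30.050 lo/hi edge y [-1.082 -2.294] n 11 th 0.0002 mx 0.03728503002670884 F [ 0.073 -0.497 -7.026] tcp [526.12  302.935 190.832] yaw -0.000
```

Call:
servo_tool:
  deltas:
    - [[0, 0, 0.0005], [0, 0, 0]]
    - [[0, 0, 0.0005], [0, 0, 0]]
    - [[0, 0, 0.0005], [0, 0, 0]]
    - [[0, 0, 0], [0, 0, 0]]

```text
time: 30.6
tool_pos: [526.1, 302.9, 189.3]
tcp_rot: [-3.142, 0.0, -0.0]
contact_force: [-0.5, -0.6, -7.0]
grip_width: 15.3
finger_force: 30.0
```

```bash
python3 pin.py
```

```text
t 30.600 lo/hi edge y [-1.08  -2.282] n 11 th 0.0001 mx 0.08134548045931986 F [-0.453 -0.57  -7.012] tcp [526.079 302.923 189.262] yaw -0.000
t 30.650 lo/hi edge y [-1.102 -2.315] n 11 th 0.0002 mx 0.06667420263640375 F [ 0.921 -0.017 -8.216] tcp [526.119 302.955 189.344] yaw 0.000
```

Call:
servo_tool:
  deltas:
    - [[0, 0, 0.0005], [0, 0, 0]]
    - [[0, 0, 0.0005], [0, 0, 0]]
    - [[0, 0, 0], [0, 0, 0]]

```text
time: 31.08
tool_pos: [526.2, 303.0, 188.6]
tcp_rot: [-3.141, -0.0, 0.0]
contact_force: [-0.6, -0.1, -4.2]
grip_width: 16.0
finger_force: 30.0
```

Call:
servo_tool:
  deltas:
    - [[0, 0, 0.0005], [0, 0, 0]]
    - [[0, 0, 0], [0, 0, 0]]

```text
time: 31.32
tool_pos: [526.3, 303.0, 188.6]
tcp_rot: [-3.141, -0.001, 0.0]
contact_force: [-2.2, -0.7, -0.2]
grip_width: 15.8
finger_force: 30.0
```

Call:
servo_tool:
  deltas:
    - [[0, 0, 0.0004], [0, 0, 0]]
    - [[0, 0, 0], [0, 0, 0]]

```text
time: 31.58
tool_pos: [526.3, 303.1, 188.5]
tcp_rot: [-3.141, -0.001, 0.0]
contact_force: [-4.0, -0.7, 5.9]
grip_width: 15.6
finger_force: 30.0
```

```bash
python3 pin.py
```

```text
t 31.575 lo/hi edge y [-1.268 -2.461] n 11 th 0.0008 mx -0.22769585760228167 F [-4.042 -0.654  5.945] tcp [526.266 303.101 188.548] yaw 0.000
t 31.625 lo/hi edge y [-1.255 -2.345] n 11 th 0.0008 mx -0.23925091707162222 F [-3.582 -0.664  5.636] tcp [526.296 303.091 188.561] yaw 0.000
```

Landed (pressing about 6 N). I'll ease back half a millimetre, then release.

Call:
servo_tool:
  deltas:
    - [[0, 0, -0.0004], [0, 0, 0]]
    - [[0, 0, 0], [0, 0, 0]]

```text
time: 31.92
tool_pos: [526.2, 303.1, 188.5]
tcp_rot: [-3.141, -0.001, 0.0]
contact_force: [-3.3, -0.1, 6.1]
grip_width: 15.9
finger_force: 30.0
```

Call:
servo_tool:
  deltas:
    - [[0, 0, 0], [0, 0, 0]]
    - [[0, 0, 0], [0, 0, 0]]
    - [[0, 0, 0], [0, 0, 0]]
    - [[0, 0, 0], [0, 0, 0]]
    - [[0, 0, 0], [0, 0, 0]]
    - [[0, 0, 0], [0, 0, 0]]
    - [[0, 0, 0], [0, 0, 0]]
    - [[0, 0, 0], [0, 0, 0]]
    - [[0, 0, 0], [0, 0, 0]]
    - [[0, 0, 0], [0, 0, 0]]
  fingers: 1

```text
time: 33.17
tool_pos: [526.1, 303.0, 187.9]
tcp_rot: [-3.141, -0.0, 0.0]
contact_force: [0.3, -0.5, -0.2]
grip_width: 91.9
finger_force: 0.0
```

Call:
servo_tool:
  deltas:
    - [[0, 0, -0.01], [0, 0, 0]]
    - [[0, 0, -0.02], [0, 0, 0]]
    - [[0, 0, -0.03], [0, 0, 0]]
    - [[0, 0, -0.04], [0, 0, 0]]
    - [[0, 0, -0.04], [0, 0, 0]]
    - [[0, 0, -0.04], [0, 0, 0]]
    - [[0, 0, 0], [0, 0, 0]]
    - [[0, 0, 0], [0, 0, 0]]

```text
time: 34.17
tool_pos: [525.9, 302.8, 367.4]
tcp_rot: [3.141, 0.001, 0.0]
contact_force: [-0.2, 0.3, 0.3]
grip_width: 91.8
finger_force: 0.0
```

```bash
python3 - <<'E'
from plant import bot
from h import *
np.set_printoptions(suppress=True,precision=3)
o=bot.get_obs();m=bot.camera_model("wrist");a=bot.capture("wrist");print(o["time"],o["tool_pos"],o["grip_width"],o["contact_force"])
cv2.imwrite("pics/w12.png",a[:,:,::-1]);np.save("w12.npy",m)
E
```

```text
34.175 [525.892 302.813 367.383] 91.77303952847468 [-0.16   0.347  0.289]
```

View pics/w12.png

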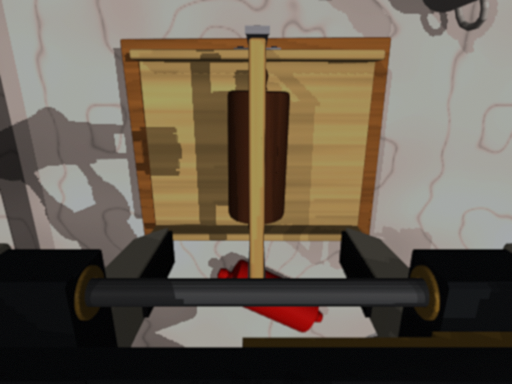

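The tray stands released on the shelf with the pin centred under the bar (columns 228–288). The shelf corners are at (121,41) and (390,39), and the far rail ends at (131,54) and (384,54). One last numeric check, then I hand in.

```bash
python3 - <<'E'
from plant import bot
from h import *
np.set_printoptions(suppress=True,precision=1)
m=np.load("w12.npy",allow_pickle=True).item()
r=plane(m,[(121,41),(390,39),(146,232),(369,232)],90);t=plane(m,[(131,54),(384,54)],134)
print(r,r[:2].mean(0)-[150,0,0],t,t.mean(0)-[126,0,0])
print(bot.close_job())
E
```

```text
[[670.1 487.7  90. ]
 [672.7 122.6  90. ]
 [385.8 483.7  90. ]
 [386.  120.1  90. ]] [521.4 305.1  90. ] [[649.6 460.  134. ]
 [649.7 144.7 134. ]] [523.7 302.3 134. ]
the job is handed in; nothing more can be done
None
```

The tray is released on the shelf, about 3 mm off centre by the last wrist picture. The pin lies about 2 mm from the tray's middle and stayed there for more than five seconds in the air; the job is handed in, but `close_job` returned no verdict.

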